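Stock the gift drawer with honey jars

ROBOT

A 6-joint arm with a two-finger parallel gripper is mounted at the origin on the work surface. World frame = base frame: x ahead of the robot, y to its left, z up, the work surface at z = 0. Lengths are in m, angles in degrees, forces in N, time in s.
With the tool pointing down it reaches from about 0.4 to 0.825 m from the base axis. Payload 7 kg.
Tool frame: the origin (TCP) lies midway between the tips of the shut fingers; the grasp point (between the pads) lies 19 mm behind it; z points along the fingers, y is the line along which they close (so a half turn about z gives the same grasp; the last joint's range is limited). The gripper opens to 88 mm and grips with 3 to 60 N. Pads are 19 mm wide; open, the fingers measure 130 mm over their backs; the gripper's body (78 mm by 193 mm) begins 47 mm behind the grasp point.
Start: joints at [-57.405, 20.546, 0.682, 0, -70.136, -16.507], TCP at [0.187, -0.649, 0.227] pointing down, gripper open.
Joint ranges: [-176.03, 176.03], [-82.01, 121.73], [-58.28, 71.71], [-173.87, 95.51], [-174.79, -0.11], [-173.66, 173.66]. Speed limits (degrees/s): [136.94, 136.94, 172.46, 180, 180, 180].

INTERFACE

Orientations are given as a 3x3 rotation matrix whose columns are the frame's x, y, z axes.
In Python, from rig import robot gives the robot as it stands. Calls block until the motion is done:
- robot.goto(position, orientation): joint-space move of the TCP to a pose.
- robot.servo_line(position, ori=None, speed=0.15): straight line of the TCP; ori=None keeps the orientation; speed is the mean speed in m/s.
- robot.movej(angles): joint-space move.
- robot.move_gripper(opening): opening from 0.0 (shut) to 1.0 (fully open); the grip force is fixed at half the most; returns when the fingers have stopped.
- robot.dwell(seconds).
- robot.ik(position, orientation): joint angles nearest the present ones, or None.
- robot.grab_frame(name): name is "scene" or "top" or "wrist"; returns (picture, depth): 480x640x3 uint8, red, green, blue; 480x640 float32, m along the optical axis (not along the pixel's ray), 0 where there is no reading.
- robot.camera_info(name): a dict with "vfov" (degrees; the focal length in pixels is half the picture's height over the tangent of half this angle, whatever the lens; pixels are square), "cx", "cy" (the principal point, pixels), "view" (4x4, takes a point from world to camera coordinates); the wrist camera has in their place "T_tool_cam" (4x4, takes a point from camera to tool coordinates, whose origin is the TCP and whose axes are the flange's). Camera axes: x right, y down, z forward; pixel columns grow to the right and rows downward; lengths in m; the calibration is good to about 2 mm. A picture is of the moment at which its call begins: read the wrist's pose just before it. camera_info takes no time and is no camera call.
A pose or a line that the arm cannot do raises robot.Unreachable and nothing moves.
- robot.job_done(): hands the job in; it is judged then, once.
Readings, each from a call of its own:
- robot.read_t(): time.
- robot.read_qpos(): joint angles.
- robot.read_qvel(): joint speeds.
- robot.read_effort(): joint torques, N m.
- robot.read_position(): TCP position.
- robot.read_tcp_rot(): TCP orientation.
- robot.read_force(): force on the tool from outside, world axes, zero at the start.
- robot.read_ft_torque(): the same for the moment, N m.
- robot.read_grip_width(): opening from 0.0 (shut) to 1.0 (fully open).
- robot.read_finger_force(): force on a finger pad.
Only numpy, scipy, OpenCV 4.12 (cv2) and the standard library are available. Lean on these libraries where they do the work, as an engineer would, in place of code of your own. Each camera call takes 0.05 s, during which the arm holds its last target. There are 200 camera calls.

TASK

First take the flat wooden paddle that was left lying across the open gift drawer and slide it, end first, all the way into the slot of the holder on top of the drawer unit. Then lay every slim tall honey jar that stands on the counter on its side in the drawer, one to a groove, and when all of them are in push the drawer home, without slamming it, until it clicks into its detent. Leave the squat jars standing where they are; jars may get bumped while you work, so check that they still lie in their grooves.

Things in the scene. Friction and masses are not known exactly. Their poses are not given: they have to be found in the camera images.
- jar0: slim round honey jar, upright at the start: 48 mm diameter, 110 mm tall, 0.18 to 0.31 kg, amber glass with a white lid as wide as the jar (a plain cylinder), and a thick heavy base: centre of mass 34 mm above the base. Origin at the centre of its base; its z axis runs along the jar from base to lid. May be absent.
- jar1: slim round honey jar, upright at the start: 48 mm diameter, 110 mm tall, 0.18 to 0.31 kg, amber glass with a white lid as wide as the jar (a plain cylinder), and a thick heavy base: centre of mass 34 mm above the base. Origin at the centre of its base; its z axis runs along the jar from base to lid. May be absent.
- jar2: slim round honey jar, upright at the start: 48 mm diameter, 110 mm tall, 0.18 to 0.31 kg, amber glass with a white lid as wide as the jar (a plain cylinder), and a thick heavy base: centre of mass 34 mm above the base. Origin at the centre of its base; its z axis runs along the jar from base to lid. May be absent.
- jar3: slim round honey jar, upright at the start: 48 mm diameter, 110 mm tall, 0.18 to 0.31 kg, amber glass with a white lid as wide as the jar (a plain cylinder), and a thick heavy base: centre of mass 34 mm above the base. Origin at the centre of its base; its z axis runs along the jar from base to lid. May be absent.
- paddle: flat beech paddle, 180 mm long, 30 mm wide, 10 mm thick, both ends rounded alike, 50 g. Origin at the middle of its underside; x along its length, z through its thickness (up at the start). It starts flat across the drawer on the ridges between the grooves, its underside 28 mm above the counter.
- unit: fixed low wooden drawer unit, 240 mm deep (x), 440 mm wide (y), 90 mm high. Origin under its centre at counter height; its x axis points inward, away from the robot, z up; its open front is at x = -120 mm. A wooden paddle holder stands on its top, 60 mm behind the front and parallel to it.
- slot_mouth (a point): middle of the mouth of the holder's slot, at the slot floor, 12 mm above the unit's top; axes as the unit. The slot runs 70 mm along +y from here to its stop, 42 mm wide (x), 16 mm high. Holder block: 80 mm long (+y from here), 70 mm wide, roof 26 mm above the slot floor. A rail 18 mm wide, level with the slot floor, runs 110 mm to -y and carries the paddle's rest
- paddle_seat (a point): where the middle of the paddle's underside comes to be when the paddle is in against the stop (20 mm outside the mouth, 102 mm above the counter). Axes as the unit: the paddle goes in along +y and then lies along y.
- gift_drawer (a joint): how far the drawer is out, in m: 0 is fully home, starts at 0.15 to 0.17. It slides along the unit's x axis (home is +x), with about 1.5 N of friction. Sprung ball detent: from 12 mm before home it takes about 8 N to push on, until 5 mm; past that the ball draws the drawer in to 0 and holds it. Let go between 12 and 5 mm out, it does not go home.
- drawer_front (a point): middle of the top edge of the drawer's outer front face, 50 mm above the counter; the front is a plain board 410 mm wide and 12 mm thick, from 6 to 50 mm above the counter, with no handle: push anywhere on it. x axis into the drawer (as the unit).
- cradle0 (a point): centre of a jar lying in groove 0 (88 mm apart, 0 at the unit's +y side), 43.5 mm above the counter, 87 mm behind the drawer's outer front face; moves with the drawer, axes as the unit (x along the groove). The groove is 28 mm wide, 172 mm long; a jar lies on its two edges, 24 mm up, whence the ridges rise 4 mm to midway, lid to front or back alike. Side and back walls: 45 mm high.
- cradle1 (a point): centre of a jar lying in groove 1 (88 mm apart, 0 at the unit's +y side), 43.5 mm above the counter, 87 mm behind the drawer's outer front face; moves with the drawer, axes as the unit (x along the groove). The groove is 28 mm wide, 172 mm long; a jar lies on its two edges, 24 mm up, whence the ridges rise 4 mm to midway, lid to front or back alike. Side and back walls: 45 mm high.
- cradle2 (a point): centre of a jar lying in groove 2 (88 mm apart, 0 at the unit's +y side), 43.5 mm above the counter, 87 mm behind the drawer's outer front face; moves with the drawer, axes as the unit (x along the groove). The groove is 28 mm wide, 172 mm long; a jar lies on its two edges, 24 mm up, whence the ridges rise 4 mm to midway, lid to front or back alike. Side and back walls: 45 mm high.
- cradle3 (a point): centre of a jar lying in groove 3 (88 mm apart, 0 at the unit's +y side), 43.5 mm above the counter, 87 mm behind the drawer's outer front face; moves with the drawer, axes as the unit (x along the groove). The groove is 28 mm wide, 172 mm long; a jar lies on its two edges, 24 mm up, whence the ridges rise 4 mm to midway, lid to front or back alike. Side and back walls: 45 mm high.
- squat_jar: squat honey jar, bystander: 68 mm diameter, 50 mm tall, origin under its centre. Leave it.
- squat_jar2: a second squat jar like the first, bystander. Leave it.
Things that resemble listed ones, but are neither listed nor needed, are in the scene too. Of the things that look like the paddle, the smaller one is meant.

How it is judged (in metres and radians):
On the way, in this order (a step that is already met when the one before it is completed fails the run):
1. the paddle is in the holder's slot, up to its stop (x of paddle in the frame of paddle_seat between -0.012 and 0.012 m and y of paddle in the frame of paddle_seat above -0.01 m and z of paddle in the frame of paddle_seat between -0.012 and 0.012 m and angle between the x axis of paddle and the y axis of paddle_seat, either way round below 0.2 rad), for 0.2 s.
2. every slim jar lies on its side in a groove, with the drawer still out (angle between the z axis of each of jar0, jar1, jar2, jar3 and the x axis of cradle0, either way round below 0.1 rad and ((y of jar0 in the frame of cradle0 between -0.007 and 0.007 m and z of jar0 in the frame of cradle0 between -0.006 and 0.006 m) or (y of jar0 in the frame of cradle1 between -0.007 and 0.007 m and z of jar0 in the frame of cradle1 between -0.006 and 0.006 m) or (y of jar0 in the frame of cradle2 between -0.007 and 0.007 m and z of jar0 in the frame of cradle2 between -0.006 and 0.006 m) or (y of jar0 in the frame of cradle3 between -0.007 and 0.007 m and z of jar0 in the frame of cradle3 between -0.006 and 0.006 m)) and ((y of jar1 in the frame of cradle0 between -0.007 and 0.007 m and z of jar1 in the frame of cradle0 between -0.006 and 0.006 m) or (y of jar1 in the frame of cradle1 between -0.007 and 0.007 m and z of jar1 in the frame of cradle1 between -0.006 and 0.006 m) or (y of jar1 in the frame of cradle2 between -0.007 and 0.007 m and z of jar1 in the frame of cradle2 between -0.006 and 0.006 m) or (y of jar1 in the frame of cradle3 between -0.007 and 0.007 m and z of jar1 in the frame of cradle3 between -0.006 and 0.006 m)) and ((y of jar2 in the frame of cradle0 between -0.007 and 0.007 m and z of jar2 in the frame of cradle0 between -0.006 and 0.006 m) or (y of jar2 in the frame of cradle1 between -0.007 and 0.007 m and z of jar2 in the frame of cradle1 between -0.006 and 0.006 m) or (y of jar2 in the frame of cradle2 between -0.007 and 0.007 m and z of jar2 in the frame of cradle2 between -0.006 and 0.006 m) or (y of jar2 in the frame of cradle3 between -0.007 and 0.007 m and z of jar2 in the frame of cradle3 between -0.006 and 0.006 m)) and ((y of jar3 in the frame of cradle0 between -0.007 and 0.007 m and z of jar3 in the frame of cradle0 between -0.006 and 0.006 m) or (y of jar3 in the frame of cradle1 between -0.007 and 0.007 m and z of jar3 in the frame of cradle1 between -0.006 and 0.006 m) or (y of jar3 in the frame of cradle2 between -0.007 and 0.007 m and z of jar3 in the frame of cradle2 between -0.006 and 0.006 m) or (y of jar3 in the frame of cradle3 between -0.007 and 0.007 m and z of jar3 in the frame of cradle3 between -0.006 and 0.006 m)) and value of joint gift_drawer above 0.08 m), for 0.2 s.
3. the drawer is home at its detent (value of joint gift_drawer below 0.003 m), for 0.2 s.
At the end, for the whole second after the job is handed in: Paddle in the holder, its end within 10 mm of the stop; every slim jar present lies at rest in a groove (axis within 0.10 rad of the groove, base centre within 7 mm sideways and 6 mm in height of the groove's site); drawer within 3 mm of fully home (all of step 1 and value of joint gift_drawer below 0.003 m and angle between the z axis of each of jar0, jar1, jar2, jar3 and the x axis of cradle0, either way round below 0.1 rad and ((y of jar0 in the frame of cradle0 between -0.007 and 0.007 m and z of jar0 in the frame of cradle0 between -0.006 and 0.006 m) or (y of jar0 in the frame of cradle1 between -0.007 and 0.007 m and z of jar0 in the frame of cradle1 between -0.006 and 0.006 m) or (y of jar0 in the frame of cradle2 between -0.007 and 0.007 m and z of jar0 in the frame of cradle2 between -0.006 and 0.006 m) or (y of jar0 in the frame of cradle3 between -0.007 and 0.007 m and z of jar0 in the frame of cradle3 between -0.006 and 0.006 m)) and ((y of jar1 in the frame of cradle0 between -0.007 and 0.007 m and z of jar1 in the frame of cradle0 between -0.006 and 0.006 m) or (y of jar1 in the frame of cradle1 between -0.007 and 0.007 m and z of jar1 in the frame of cradle1 between -0.006 and 0.006 m) or (y of jar1 in the frame of cradle2 between -0.007 and 0.007 m and z of jar1 in the frame of cradle2 between -0.006 and 0.006 m) or (y of jar1 in the frame of cradle3 between -0.007 and 0.007 m and z of jar1 in the frame of cradle3 between -0.006 and 0.006 m)) and ((y of jar2 in the frame of cradle0 between -0.007 and 0.007 m and z of jar2 in the frame of cradle0 between -0.006 and 0.006 m) or (y of jar2 in the frame of cradle1 between -0.007 and 0.007 m and z of jar2 in the frame of cradle1 between -0.006 and 0.006 m) or (y of jar2 in the frame of cradle2 between -0.007 and 0.007 m and z of jar2 in the frame of cradle2 between -0.006 and 0.006 m) or (y of jar2 in the frame of cradle3 between -0.007 and 0.007 m and z of jar2 in the frame of cradle3 between -0.006 and 0.006 m)) and ((y of jar3 in the frame of cradle0 between -0.007 and 0.007 m and z of jar3 in the frame of cradle0 between -0.006 and 0.006 m) or (y of jar3 in the frame of cradle1 between -0.007 and 0.007 m and z of jar3 in the frame of cradle1 between -0.006 and 0.006 m) or (y of jar3 in the frame of cradle2 between -0.007 and 0.007 m and z of jar3 in the frame of cradle2 between -0.006 and 0.006 m) or (y of jar3 in the frame of cradle3 between -0.007 and 0.007 m and z of jar3 in the frame of cradle3 between -0.006 and 0.006 m)) and linear speed of each of jar0, jar1, jar2, jar3, paddle below 0.02 m/s); the robot touches nothing.
It fails at once if the drawer is slammed (faster than 0.5 m/s) (velocity of joint gift_drawer below -0.5 m/s).
It fails at once if a squat jar is tipped or shifted by more than 60 mm (distance of any of squat_jar, squat_jar2 from where it was at the start of the episode above 0.06 m or angle between any of squat_jar, squat_jar2's own z axis and vertical above 0.6 rad).
It fails at once if a slim jar falls off the counter (height (world z) of any of jar0, jar1, jar2, jar3 below -0.1 m).
Of jar0, jar1, jar2, jar3 only 2 to 4 are there at a start; the rules pass over those that are not, and their reading is None.
At some moment in a run one of jar0, jar1, jar2, jar3 may be knocked a few centimetres aside while the robot is not near it.
It also fails if it takes over 210 s, if anything falls off the work surface, if the arm or the gripper's body presses on something with over 40 N, if the wrist force passes 120 N, or if a joint passes its speed limit or range.

## Working session

There is one attempt and no reset: what is moved stays moved. The work goes in short steps, each a Python script; the robot and the scene stay as the last script left them, time stands still between calls to the robot, and variables do not carry over. Pictures are saved under pics/ and viewed, at most 14 in all, crops included, and the job is handed in when it is done.

```bash
ls; mkdir -p pics
python3 - <<'E'
from rig import robot
import cv2,numpy as np
for n in ["scene","top"]:
    p,d=robot.grab_frame(n); cv2.imwrite(f"pics/{n}0.png",p[:,:,::-1]); np.save(f"pics/{n}0.npy",d)
    i=robot.camera_info(n); print(n,i, (d==0).mean())
print(robot.camera_info("wrist"),robot.read_tcp_rot(),robot.read_t())
E
```

```text
pics
scene {'vfov': 42.43224578298699, 'cx': 317.28117623076594, 'cy': 239.28569275011708, 'view': array([[ 0.198708  ,  0.98002392, -0.00826082, -0.14657287],
       [ 0.77453085, -0.16219608, -0.61138727, -0.33274259],
       [-0.60051403,  0.11508928, -0.79128842,  1.69756481],
       [ 0.        ,  0.        ,  0.        ,  1.        ]])} 0.004127604166666667
top {'vfov': 44.00505018464636, 'cx': 325.14474713811927, 'cy': 236.83811375925495, 'view': array([[-0.01022908, -0.99991145, -0.00851202,  0.04860636],
       [-0.98926267,  0.01136051, -0.14570622,  0.53301674],
       [ 0.14579002,  0.00693018, -0.98929128,  1.21694014],
       [ 0.        ,  0.        ,  0.        ,  1.        ]])} 0.0040494791666666665
{'vfov': 58.637808402179814, 'cx': 310.28116353780547, 'cy': 239.38453467641395, 'T_tool_cam': array([[ 1.62078665e-04, -9.62811774e-01, -2.70173021e-01,
         7.39640457e-02],
       [ 9.99999952e-01,  8.44181964e-05,  2.99066957e-04,
         1.57137913e-03],
       [-2.65137669e-04, -2.70173056e-01,  9.62811741e-01,
        -1.58065866e-01],
       [ 0.00000000e+00,  0.00000000e+00,  0.00000000e+00,
         1.00000000e+00]])} [[-9.60866474e-01 -2.77011440e-01 -5.29845954e-04]
 [-2.77011913e-01  9.60865537e-01  1.34871843e-03]
 [ 1.35500282e-04  1.44271197e-03 -9.99998950e-01]] 0.1
```

View pics/scene0.png

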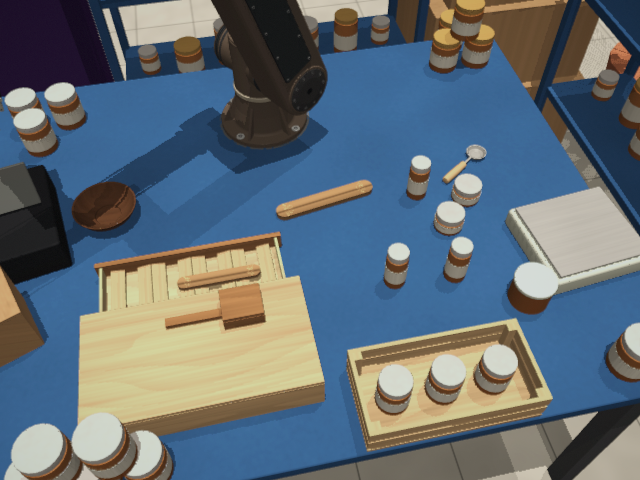

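View pics/top0.png

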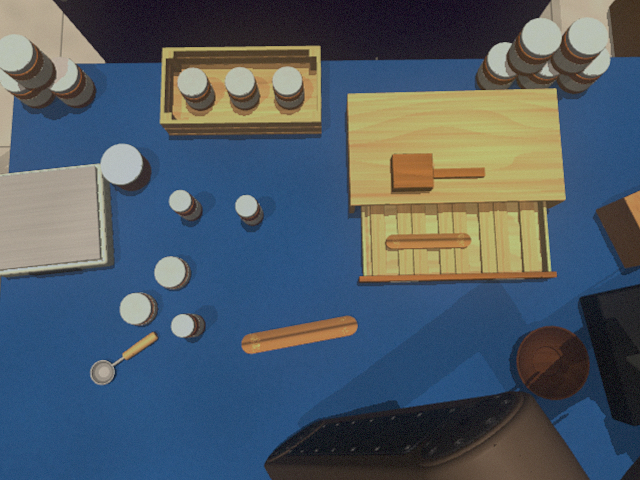

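The top view shows three slim jars at about (183,203), (249,209) and (187,326). Squat jars stand at (172,272) and (138,308), and a bigger jar at (123,166). The drawer unit is on the right, with the holder at (412,172).

Candidates for the paddle:
- (428,241): small, lying on the drawer ridges. I choose this one.
- (300,335): the larger one, lying on the counter.
- (460,173): the holder's rail.

Candidates for slim jars:
- The three above.
- The crate jars at (193,85), (241,85) and (288,85), which are wider and not standing on the counter.

```bash
cat > h.py <<'E'
from rig import robot
import cv2,numpy as np
def cam(n):
    i=robot.camera_info(n)
    if n=="wrist":
        T=np.eye(4);T[:3,:3]=robot.read_tcp_rot();T[:3,3]=robot.read_position(); W=T@i["T_tool_cam"]
    else: W=np.linalg.inv(i["view"])
    return W,240/np.tan(np.radians(i["vfov"])/2),i["cx"],i["cy"]
def cloud(n):
    W,f,cx,cy=cam(n); p,d=robot.grab_frame(n)
    v,u=np.mgrid[:480,:640]
    P=np.stack([(u-cx)/f*d,(v-cy)/f*d,d],-1)@W[:3,:3].T+W[:3,3]
    P[d==0]=np.nan
    return p,P
def ray(n,px,z,C=None):
    W,f,cx,cy=C or cam(n); px=np.atleast_2d(np.asarray(px,float))
    D=np.c_[(px[:,0]-cx)/f,(px[:,1]-cy)/f,np.ones(len(px))]@W[:3,:3].T
    return W[:3,3]+D*((z-W[2,3])/D[:,2])[:,None]
def blobs(p,P,lo,hi,white=True,amin=40):
    """white tops between heights lo,hi -> list of (mean xy, circle radius m, area, px)"""
    s=cv2.cvtColor(p,cv2.COLOR_RGB2HSV)
    m=(P[...,2]>lo)&(P[...,2]<hi)
    if white: m&=(s[...,1]<60)&(s[...,2]>120)
    n,l,st,c=cv2.connectedComponentsWithStats(m.astype(np.uint8))
    out=[]
    for k in range(1,n):
        if st[k,4]<amin: continue
        q=P[l==k][:,:2].astype(np.float32); (x,y),r=cv2.minEnclosingCircle(q)
        out.append((np.round([x,y],4),round(r,4),st[k,4],c[k].round(0),round(float(np.median(P[l==k][:,2])),4)))
    return out
E
python3 - <<'E'
from h import *
p,P=cloud("top")
for lo,hi in [(.095,.125),(.04,.06)]:
    print(lo)
    for b in blobs(p,P,lo,hi): print(b)
def rect(m,name,sub=None):
    m=m.astype(np.uint8); n,l,st,c=cv2.connectedComponentsWithStats(m)
    k=1+np.argmax(st[1:,4]); q=P[l==k][:,:2].astype(np.float32)
    r=cv2.minAreaRect(q); print(name,r,c[k],'z',np.median(P[l==k][:,2])); 
    print(cv2.boxPoints(r).round(4).tolist())
v,u=np.mgrid[:480,:640]
z=P[...,2]
R=(u>330)&(u<600)&(v>80)&(v<290)
rect(R&(z>.082)&(z<.098),'unit')
rect(R&(z>.0445)&(z<.06)&(v>255),'front')
h=cv2.cvtColor(p,cv2.COLOR_RGB2HSV)
print(h[241,440],h[230,378],h[172,410],h[173,460],z[241,440],z[230,378])
rect(R&(z>.12)&(z<.14),'holder')
rect(R&(z>.096)&(z<.11)&(u>430),'rail')
rect(R&(z>.033)&(z<.044)&(v>225)&(v<258)&(u>380)&(u<480),'paddle')
cv2.imwrite("pics/c1.png",cv2.resize(p[150:290,340:580,::-1],None,fx=3,fy=3))
for k in (200,300,400,500): print(z[k//1 if k<480 else 470,300])
E
```

```text
0.095
(array([ 0.8988, -0.3404]), 0.0393, np.int32(596), array([500.,  59.]), 0.1)
(array([ 0.8928, -0.5249]), 0.0389, np.int32(416), array([599.,  64.]), 0.0998)
(array([0.8792, 0.5996]), 0.0402, np.int32(686), array([64., 73.]), 0.1004)
(array([ 0.8698, -0.4287]), 0.019, np.int32(144), array([548.,  70.]), 0.0997)
(array([0.8586, 0.2187]), 0.0323, np.int32(584), array([239.,  81.]), 0.0983)
(array([0.8581, 0.1195]), 0.0316, np.int32(598), array([287.,  80.]), 0.0982)
(array([0.8682, 0.6983]), 0.0355, np.int32(282), array([ 9., 82.]), 0.1002)
(array([0.8589, 0.3189]), 0.0318, np.int32(573), array([192.,  81.]), 0.0985)
(array([0.6015, 0.3354]), 0.0226, np.int32(379), array([180., 200.]), 0.11)
(array([0.5895, 0.2014]), 0.0232, np.int32(380), array([246., 205.]), 0.11)
(array([0.3519, 0.3235]), 0.0228, np.int32(410), array([182., 325.]), 0.1099)
0.04
(array([0.5799, 0.625 ]), 0.1551, np.int32(1531), array([ 68., 229.]), 0.0496)
(array([0.6495, 0.6328]), 0.0211, np.int32(72), array([ 44., 186.]), 0.0585)
(array([0.6526, 0.5792]), 0.0199, np.int32(55), array([ 71., 184.]), 0.0586)
(arr
[... 1956 characters left out ...]
90668, 0.021061034873127937), 89.77488708496094) [459.05544148 172.11704312] z 0.10178402561131916
[[0.6446999907493591, -0.2840999960899353], [0.6657000184059143, -0.2842000126838684], [0.6661999821662903, -0.17910000681877136], [0.6450999975204468, -0.17900000512599945]]
paddle ((0.5240058898925781, -0.17508959770202637), (0.031225504353642464, 0.179097518324852), 0.6886407732963562) [428.22039758 240.32152118] z 0.03802932603351894
[[0.5073000192642212, -0.08569999784231186], [0.5095000267028809, -0.2648000121116638], [0.5407000184059143, -0.26440000534057617], [0.5385000109672546, -0.08540000021457672]]
0.003881886459579542
-0.0024230262118543067
0.0027787575411426513
0.43276769791426695
```

View pics/c1.png

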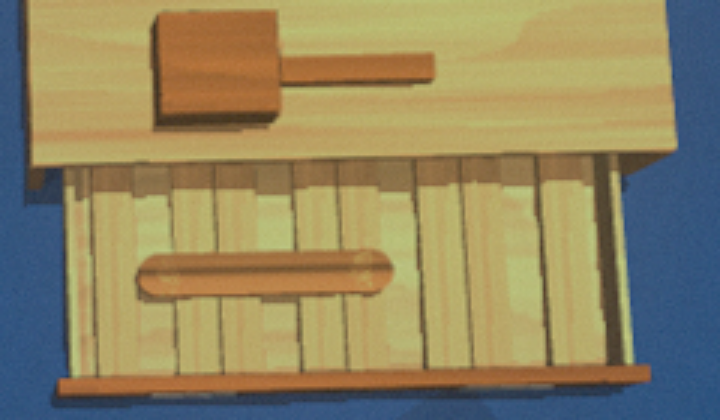

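```bash
cat >> h.py <<'E'
th=np.radians(0.78); ux=np.array([np.cos(th),np.sin(th),0]); uy=np.array([-np.sin(th),np.cos(th),0])
U0=np.array([0.7154,-0.2286,0])
def U(x,y,z): return U0+x*ux+y*uy+np.array([0,0,z])   # unit frame -> world
def toU(p): d=np.asarray(p)[:2]-U0[:2]; return np.array([d@ux[:2],d@uy[:2]])
def ori(y,z):
    y=np.asarray(y,float);z=np.asarray(z,float); return np.c_[np.cross(y,z),y,z]
down=np.array([0,0,-1.])
E
python3 - <<'E'
from h import *
print(toU([.654,-.1342]),toU([.524,-.1751]))
pad=np.array([.524,-.1751,0]); g=pad-0.055*uy
for s in (1,-1):
    R=ori(s*ux,down); print(s,robot.ik(g+[0,0,.2],R),robot.ik(g+[0,0,.032],R),robot.ik(U(-.06,-.1,.109),R))
E
```

```text
[-0.06010923  0.0952271 ] [-0.19065396  0.0561006 ]
1 None None [ -11.50454917   30.62227544    0.95532646    0.          -60.33305103
 -167.71545083]
-1 [ -4.11993535  12.09978403 -14.69565274   0.         -63.20456323
   4.89993535] [ -4.11993535  22.46753753 -25.56448751   0.         -41.96797496
   4.89993535] [-11.50454917  30.62227544   0.95532646   0.         -60.33305103
  12.28454917]
```

Run:
```python
from h import *
g=np.array([.524,-.1751,0])-0.055*uy
R=ori(-ux,down)
robot.goto(g+[0,0,.2],R)
robot.move_gripper(.62)
robot.servo_line(g+[0,0,.06],R,.15); robot.servo_line(g+[0,0,.032],R,.05)
print(robot.read_force(),robot.read_position())
robot.move_gripper(0); print(robot.read_grip_width(),robot.read_finger_force())
robot.servo_line(g+[0,0,.17],R,.12); print(robot.read_grip_width(),robot.read_finger_force())
# pre-insert
a=U(-.06,.0552-.105-.055,.17); robot.servo_line(a,R,.15)
p,P=cloud("top"); cv2.imwrite("pics/t2.png",cv2.resize(p[100:300,330:600,::-1],None,fx=2.5,fy=2.5))
z=P[...,2]; v,u=np.mgrid[:480,:640]
p,P=cloud("scene"); cv2.imwrite("pics/s2.png",cv2.resize(p[180:400,60:340,::-1],None,fx=2.5,fy=2.5)); np.save("pics/P2.npy",P)
print(robot.read_t())
```

```text
[0.23608328 0.37004953 0.3920553 ] [ 0.52478912 -0.23012804  0.03187726]
0.3334843116296763 29.97601479291916
0.33372500361745233 29.97818112373352
7.8583
```

View pics/s2.png

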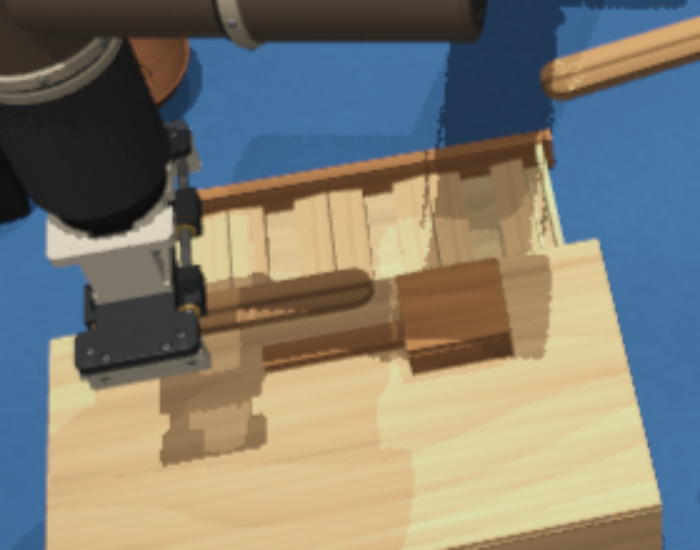

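The scene crop shows the paddle held level, its free end at crop (365,285), pointing at the holder at (455,305). Next I measure its pitch and yaw, then insert it.

Run:
```python
from h import *
P=np.load("pics/P2.npy"); v,u=np.mgrid[:480,:640]
# expected top of the paddle: z~0.17+6mm
m=(u>60+84)&(u<60+150)&(v>180+104)&(v<180+130)&(P[...,2]>.165)&(P[...,2]<.195)
q=P[m]; qu=(q[:,:2]-U0[:2])@np.c_[ux[:2],uy[:2]]
print(len(q)); A=np.c_[qu[:,1],np.ones(len(q))]
print('z vs y',np.linalg.lstsq(A,q[:,2],rcond=None)[0],'y range',qu[:,1].min(),qu[:,1].max(),'x',np.percentile(qu[:,0],[2,50,98]))
print(cv2.minAreaRect(qu.astype(np.float32)), np.median(q[:,2]))
```

```text
1002
z vs y [-0.0101098   0.17485392] y range -0.07442657978773046 0.04211707170621776 x [-0.07472009 -0.05737123 -0.04358022]
((-0.059469252824783325, -0.01611660048365593), (0.11650324612855911, 0.03479769080877304), 89.60862731933594) 0.1753668598571314
```

Run:
```python
from h import *
R=ori(-ux,down); y0=.0552-.105-.055
robot.servo_line(U(-.06,y0,.110),R,.1); print(robot.read_force())
y=y0
for dy in (.03,.03,.022):
    y+=dy; robot.servo_line(U(-.06,y,.110),R,.05); print(round(y-y0,3),robot.read_force().round(1))
robot.servo_line(U(-.06,y,.1075),R,.03); f0=robot.read_force()[1]
for k in range(12):
    y+=.001; robot.servo_line(U(-.06,y,.1075),R,.01); f=robot.read_force()
    if f[1]-f0<-4: break
print(round(y-y0,3),f.round(1))
robot.move_gripper(.55); robot.servo_line(U(-.06,y,.25),R,.12)
robot.servo_line(U(-.3,y-.1,.3),R,.2)
p,P=cloud("top"); cv2.imwrite("pics/t3.png",cv2.resize(p[100:300,330:600,::-1],None,fx=2.5,fy=2.5))
qu=(P[...,:2]-U0[:2])@np.c_[ux[:2],uy[:2]]
m=(P[...,2]>.105)&(P[...,2]<.12)&(abs(qu[...,0]+.06)<.025)&(qu[...,1]<.05)&(qu[...,1]>-.15)
q=qu[m]; print(len(q),'yrange',q.min(0),q.max(0),np.median(P[m][:,2]),cv2.minAreaRect(q.astype(np.float32)),'expect end y',.0352-.09)
print(robot.read_t())
for b in blobs(p,P,.095,.125): 
    if b[1]<.026: print(b[:2])
```

```text
[-0.62738629 -0.4543378  -0.91842317]
0.03 [-0.6 -0.2 -0.1]
0.06 [ 0.3  0.1 -0.8]
0.082 [-0.1  0.3 -1.3]
0.086 [-1.3 -5.1 -0.3]
383 yrange [-0.0774635  -0.00683845] [-0.04451787  0.04966454] 0.11158198840345057 ((-0.060958269983530045, 0.02172168716788292), (0.05627744272351265, 0.03272102773189545), 88.3201904296875) expect end y -0.054799999999999995
15.4
(array([ 0.8697, -0.4287]), 0.0199)
(array([0.6016, 0.3355]), 0.0234)
(array([0.5894, 0.2017]), 0.0229)
(array([0.3519, 0.3239]), 0.0228)
```

```bash
cat >> h.py <<'E'
H=.062; OUT=.019
def pick_ori(a,phi,sy):
    a,phi=np.radians([a,phi]); d=np.array([np.cos(phi),np.sin(phi),0])
    z=np.sin(a)*d-np.array([0,0,np.cos(a)]); y=sy*np.array([-np.sin(phi),np.cos(phi),0])
    return ori(y,z)
def place_ori(Rp,s,t):
    j=Rp.T@np.array([0,0,1.]); y=np.array([0,1.,0])
    A=np.c_[j,y,np.cross(j,y)]; B=np.c_[s*ux,t*uy,np.cross(s*ux,t*uy)]
    return B@A.T
def pick_tcp(xy,R,h=None): return np.array([xy[0],xy[1],H if h is None else h])+OUT*R[:,2]
def place_tcp(yu,R,s,z,xc=-.197): return U(xc+s*(H-.055),yu,z)+OUT*R[:,2]
E
python3 - <<'E'
from h import *
p,P=cloud("top")
qu=(P[...,:2]-U0[:2])@np.c_[ux[:2],uy[:2]]
for x0 in (-.17,-.225):
    m=(abs(qu[...,0]-x0)<.02)&(P[...,2]<.07)
    b=np.round(qu[m][:,1]/.006).astype(int)
    print(x0,' '.join(f"{k*6}:{np.median(P[m][b==k][:,2])*1000:.0f}" for k in range(-36,37) if (b==k).sum()>2))
m=(abs(qu[...,1])<.19)&(qu[...,0]<-.2)&(qu[...,0]>-.3)&(P[...,2]>.044)&(P[...,2]<.06); print('front x',np.percentile(qu[m][:,0],[2,10,50,90,98]))
jars={'A':(.6015,.3354),'B':(.5895,.2014),'C':(.3519,.3235)}
for n,xy in jars.items():
  res=[]
  for a in range(40,91,10):
    for dphi in range(-60,61,30):
      phi=np.degrees(np.arctan2(xy[1],xy[0]))+dphi
      for sy in (1,-1):
        R=pick_ori(a,phi,sy); T=pick_tcp(xy,R)
        q1=robot.ik(T,R); q0=robot.ik(T-.11*R[:,2],R); q2=robot.ik(T+[0,0,.15],R)
        if any(q is None for q in (q0,q1,q2)): continue
        for s in (1,-1):
          for t in (1,-1):
            Q=place_ori(R,s,t)
            if Q[2,2]>-.5: continue
            ok=[yu for yu in (.132,.044,-.044,-.132) if all(robot.ik(place_tcp(yu,Q,s,z),Q) is not None for z in (.045,.15))]
            if ok: res.append((a,dphi,sy,s,t,np.round(Q[:,2]@ux,2),len(ok)))
  print(n,len(res)); 
  for r in res: print(*r,end=' | ')
  print()
E
```

```text
-0.17 -30:24 -24:25 -18:25 -12:27 -6:27 0:27 6:27 12:26 18:25 24:25 30:18 36:12 42:13 48:13 54:12 60:23 66:25 72:25 78:27 84:27 90:26 96:27 102:26 108:25 114:25 120:13 126:12 132:12 138:12 144:12 150:24 156:26 162:26 168:27 174:27 180:12 186:12 192:45 198:0 204:-0 210:-0 216:0
-0.225 -18:26 -12:26 -6:27 0:28 6:28 12:27 18:25 24:24 30:18 36:12 42:12 48:11 54:12 60:24 66:25 72:26 78:27 84:28 90:28 96:27 102:27 108:25 114:25 120:13 126:11 132:11 138:12 144:13 150:24 156:25 162:26 168:27 174:27 180:12 186:12 192:44 198:1 204:-0 210:0 216:0
front x [-0.27418842 -0.27327216 -0.26823386 -0.26350755 -0.26229198]
A 72
40 -60 1 1 1 -0.77 4 | 40 -60 -1 1 -1 -0.77 4 | 40 -60 -1 -1 1 0.77 3 | 40 30 1 1 1 -0.77 4 | 40 30 -1 1 -1 -0.77 4 | 40 30 -1 -1 1 0.77 3 | 40 60 1 1 1 -0.77 4 | 50 -60 1 1 1 -0.64 4 | 50 -60 -1 1 -1 -0.64 4 | 50 -60 -1 -1 1 0.64 3 | 50 30 1 1 1 -0.64 4 | 50 30 -1 1 -1 -0.64 4 | 50 30 -1 -1 1 0.64 3 | 50 60 1 1 1 -0.64 4 | 50 60 -1 1 -1 -0.64 4 | 50 60 -1 -1 1 0.64 3 | 60 -60 1 1 1 -0.5 4 | 60 -60 1 -1 -1 0.5 3 | 60 -60 -1 1 -1 -0.5 4 | 60 -60 -1 -1 1 0.5 3 | 60 0 1 1 1 -0.5 4 
[... 3004 characters left out ...]
| 60 30 1 -1 -1 0.5 3 | 60 30 -1 1 -1 -0.5 4 | 60 30 -1 -1 1 0.5 3 | 60 60 1 1 1 -0.5 4 | 60 60 1 -1 -1 0.5 3 | 60 60 -1 1 -1 -0.5 4 | 60 60 -1 -1 1 0.5 3 | 70 30 1 1 1 -0.34 4 | 70 30 1 -1 -1 0.34 3 | 70 30 -1 1 -1 -0.34 4 | 70 30 -1 -1 1 0.34 3 | 70 60 1 1 1 -0.34 4 | 70 60 1 -1 -1 0.34 3 | 70 60 -1 1 -1 -0.34 4 | 70 60 -1 -1 1 0.34 3 | 80 30 1 1 1 -0.17 4 | 80 30 1 -1 -1 0.17 4 | 80 30 -1 1 -1 -0.17 4 | 80 30 -1 -1 1 0.17 4 | 80 60 1 1 1 -0.17 4 | 80 60 1 -1 -1 0.17 4 | 80 60 -1 1 -1 -0.17 4 | 80 60 -1 -1 1 0.17 4 | 90 30 1 1 1 -0.0 4 | 90 30 1 -1 -1 0.0 4 | 90 30 -1 1 -1 -0.0 4 | 90 30 -1 -1 1 0.0 4 | 90 60 1 1 1 -0.0 4 | 90 60 1 -1 -1 0.0 4 | 90 60 -1 1 -1 -0.0 4 | 90 60 -1 -1 1 0.0 4 |
```

```bash
sed -i 's/^H=.062/H=.066/' h.py
python3 - <<'E'
from h import *
jars={'B':(.5894,.2016,.044),'A':(.6015,.3354,.132),'C':(.3519,.3237,-.044)}
print(np.round(robot.read_qpos(),0))
for n,(x,y,yu) in jars.items():
  res=[]
  for a in (70,75,80):
    for dphi in range(-60,71,10):
      phi=np.degrees(np.arctan2(y,x))+dphi
      for sy in (1,-1):
        R=pick_ori(a,phi,sy); T=pick_tcp((x,y),R)
        qs=[robot.ik(T-.11*R[:,2],R),robot.ik(T,R),robot.ik(T+[0,0,.17],R)]
        if any(q is None for q in qs): continue
        for t in (1,-1):
            Q=place_ori(R,-1,t)
            if Q[2,2]>-.5: continue
            k=[robot.ik(place_tcp(yu,Q,-1,z),Q) for z in (.22,.045)]
            if any(q is None for q in k): continue
            res.append((np.abs(np.array(qs[2])-k[0]).max(),a,dphi,sy,t,np.round(qs+k).astype(int)))
  res.sort(key=lambda r:r[0])
  print(n,len(res))
  for r in res[:3]+res[len(res)//2:len(res)//2+1]: print(*r[:5],r[5].tolist())
E
```

```text
[-19.   6.  -9.  -0. -75.  20.]
B 48
69.54105449066027 70 70 -1 1 [[-15, 40, -1, -66, -87, -138], [-7, 42, -4, -72, -80, -135], [-7, 27, -1, -70, -85, -152], [0, -1, -33, 0, -38, -89], [0, 14, -45, -1, -11, -89]]
69.54105449066029 70 70 1 -1 [[-15, 40, -1, -66, -87, 42], [-7, 42, -4, -72, -80, 45], [-7, 27, -1, -70, -85, 28], [0, -1, -33, 0, -38, 91], [0, 14, -45, -1, -11, 91]]
73.1459306034042 75 70 -1 1 [[-17, 43, 0, -68, -91, -134], [-9, 45, -3, -74, -84, -132], [-9, 29, -2, -73, -89, -148], [0, 1, -29, 0, -45, -90], [0, 15, -41, 0, -18, -89]]
86.70191757446608 80 50 1 -1 [[-25, 42, -17, -81, -83, 59], [-16, 45, -16, -90, -79, 61], [-14, 25, -16, -87, -78, 40], [0, 4, -25, 0, -51, 90], [0, 17, -38, 0, -26, 90]]
A 32
78.88692419819131 75 70 1 -1 [[-4, 46, 7, -70, -91, 41], [4, 47, 4, -75, -84, 43], [4, 33, 6, -74, -88, 27], [13, -2, -34, 5, -43, 75], [12, 13, -51, 14, -12, 65]]
78.88692419819131 75 70 -1 1 [[-4, 46, 7, -70, -91, -139], [4, 47, 4, -75, -84, -137], [4, 33, 6, -74, -88, -153], [13, -2, -34, 5, -43, -105], [12, 13, -51, 14, -12, -115]]
79.24816590459292 75 -60 1 -1 [[74, 42, -46, 74, -76, 92], [59, 44, -48, 90, -75, 88], [61, 29, -46, 84, -76, 106], [13, -2, -34, 5, -43, 75], [12, 13, -51, 14, -12, 65]]
95.06494170290131 75 40 -1 1 [[-11, 37, -21, -90, -72, -124], [-2, 41, -17, -98, -67, -123], [1, 21, -15, -90, -64, -146], [13, -2, -34, 5, -43, -105], [12, 13, -51, 14, -12, -115]]Traceback (most recent call last):
  File "<stdin>", line 11, in <module>
ValueError: time passes only in moves, steps and waits
```

```bash
cat >> h.py <<'E'
def plan(xy,yu,a,dphi,sy,t):
    phi=np.degrees(np.arctan2(xy[1],xy[0]))+dphi
    R=pick_ori(a,phi,sy); return R,pick_tcp(xy,R),place_ori(R,-1,t)
def pick(R,T,up=.17):
    robot.move_gripper(.78)
    robot.goto(T+[0,0,up],R); f0=robot.read_force()
    robot.servo_line(T+[0,0,.04],R,.15); robot.servo_line(T,R,.06)
    print('touch',(robot.read_force()-f0).round(1))
    robot.move_gripper(0); print('grip',robot.read_grip_width()*88,robot.read_finger_force())
    robot.servo_line(T+[0,0,.02],R,.05); robot.servo_line(T+[0,0,up],R,.12)
    print('lift',robot.read_grip_width()*88,(robot.read_force()-f0).round(1),robot.read_t())
def find(n="top"):
    p,P=cloud(n); return p,P,[b for b in blobs(p,P,.1,.12) if b[1]<.027 and b[0][0]<.83 and b[2]>200]
E
python3 - <<'E'
from h import *
p,P,b=find(); print(b)
xy=[q[0] for q in b if abs(q[0][1]-.2)<.07][0]
best=None
for dphi in (40,30):
  for sy in (1,-1):
    R,T,Q=plan(xy,.044,80,dphi,sy,-sy)
    qs=[robot.ik(*v) for v in ((T+[0,0,.17],R),(T,R),(place_tcp(.044,Q,-1,.22),Q),(place_tcp(.044,Q,-1,.045),Q))]
    print(dphi,sy,[None if q is None else np.round(q).astype(int).tolist() for q in qs])
    if best is None and all(q is not None for q in qs): best=(R,T)
pick(*best)
p,P=cloud("scene"); cv2.imwrite("pics/s4.png",p[:,:,::-1])
E
```

```text
[(array([0.6012, 0.3359]), 0.0231, np.int32(382), array([180., 200.]), 0.1098), (array([0.5892, 0.2016]), 0.023, np.int32(385), array([246., 205.]), 0.11), (array([0.352 , 0.3234]), 0.023, np.int32(415), array([182., 325.]), 0.1096)]
40 1 [[-16, 21, -23, -94, -72, 43], [-18, 44, -24, -99, -76, 68], [0, 4, -25, 0, -51, 90], [0, 17, -38, 0, -26, 90]]
40 -1 [[-16, 21, -23, -94, -72, -137], [-18, 44, -24, -99, -76, -112], [0, 4, -25, 0, -51, -90], [0, 17, -38, 0, -26, -90]]
30 1 [[-17, 19, -30, -102, -66, 49], [-20, 45, -31, -108, -75, 77], [0, 4, -25, 0, -51, 90], [0, 17, -38, 0, -26, 90]]
30 -1 [[-17, 19, -30, -102, -66, -131], [-20, 45, -31, -108, -75, -103], [0, 4, -25, 0, -51, -90], [0, 17, -38, 0, -26, -90]]
touch [ 0.8 -0.4  0.5]
grip 47.591432561280556 29.964644014835358
lift 47.416070124897274 [ 0.6 -0.7 -3.4] 22.475
```

View pics/s4.png

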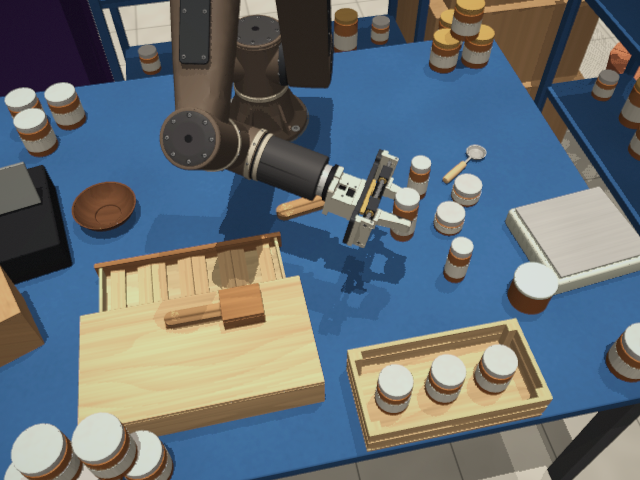

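The scene view shows jar B held upright in the gripper at (405,213). The paddle lies in the holder, its tail at (168,318). Next I lay the jar in groove 1.

```bash
cat >> h.py <<'E'
def place(yu):
    """place with the grasp as it is (tool frame: jar held at a=80)"""
    sy=1; R=pick_ori(80,0,1); Q=place_ori(R,-1,-1)
    robot.goto(place_tcp(yu,Q,-1,.22),Q); robot.dwell(.2); f0=robot.read_force()
    robot.servo_line(place_tcp(yu,Q,-1,.07),Q,.12); robot.servo_line(place_tcp(yu,Q,-1,.0455),Q,.04)
    print('contact',(robot.read_force()-f0).round(1)); robot.move_gripper(.72); robot.dwell(.3)
    robot.servo_line(place_tcp(yu,Q,-1,.24),Q,.15); print('t',robot.read_t())
def lying(P,p=None):
    qu=(P[...,:2]-U0[:2])@np.c_[ux[:2],uy[:2]]
    for yu in (.132,.044,-.044,-.132):
        m=(abs(qu[...,1]-yu)<.035)&(qu[...,0]>-.262)&(qu[...,0]<-.12)&(P[...,2]>.055)&(P[...,2]<.09)
        if m.sum()>60:
            q=P[m];w=qu[m]; c=np.polyfit(w[:,0],w[:,1],1); top=q[:,2]>np.percentile(q[:,2],80)
            print('groove',yu,'n',m.sum(),'x',np.percentile(w[:,0],[2,98]).round(3),'y',w[top][:,1].mean().round(4),'slope',c[0].round(3),'ztop',np.percentile(q[:,2],95).round(4))
E
python3 - <<'E'
from h import *
place(.044)
p,P,b=find(); lying(P); print([q[:2] for q in b])
cv2.imwrite("pics/t5.png",p[:,:,::-1])
E
```

```text
contact [0.7 0.7 8.1]
t 28.65
[(array([0.6014, 0.335 ]), 0.0231), (array([0.3518, 0.3242]), 0.0229)]
```

View pics/t5.png

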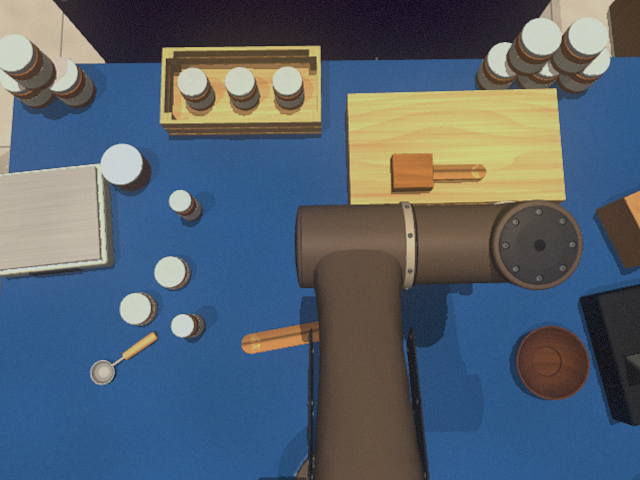

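The arm hides the drawer in this view. Slim jars remain at (183,203) and (187,326), and the paddle tail is at (487,172) in the holder. I pick A now and check groove 1 while the arm is away from the drawer.

Run:
```python
from h import *
robot.servo_line(robot.read_position()+[0,0,.05])
p,P,b=find(); xy=[q[0] for q in b if abs(q[0][0]-.6)<.07 and abs(q[0][1]-.335)<.07][0]; print(xy)
done=False
for dphi in (50,40,30,60):
    R,T,Q=plan(xy,.132,80,dphi,1,-1)
    qs=[robot.ik(*v) for v in ((T+[0,0,.17],R),(T,R),(place_tcp(.132,Q,-1,.22),Q),(place_tcp(.132,Q,-1,.045),Q))]
    print(dphi,[None if q is None else np.round(q).astype(int).tolist() for q in qs])
    if all(q is not None for q in qs): pick(R,T); break
p,P,b=find(); lying(P); print([q[:2] for q in b])
cv2.imwrite("pics/t6.png",p[:,:,::-1])
```

```text
[0.6011 0.336 ]
50 [[-1, 28, -9, -88, -76, 36], [-2, 46, -10, -92, -77, 55], [12, 1, -30, 3, -50, 77], [12, 14, -43, 5, -23, 74]]
touch [-0.1 -1.4  0.7]
grip 47.477263133155866 29.9479678273201
lift 47.60539982228697 [ 0.8 -0.2 -2.6] 35.8167
groove 0.044 n 1036 x [-0.253 -0.146] y 0.0459 slope 0.009 ztop 0.0699
[(array([0.3521, 0.3241]), 0.023)]
```

View pics/t6.png

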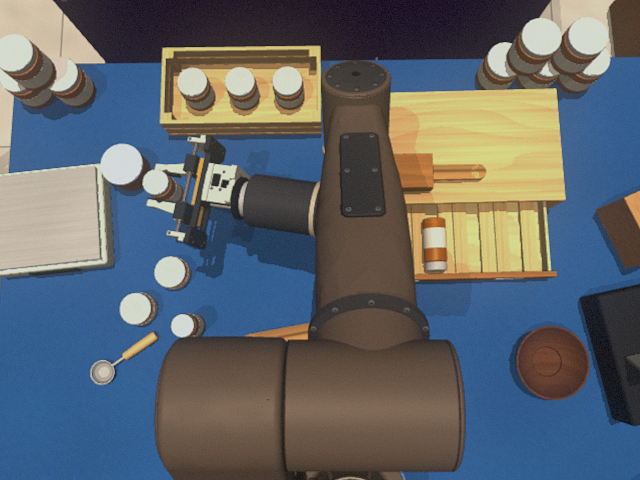

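Jar B lies well in groove 1 at (434,245), lid to the front, and jar A is held. I place A in groove 0, then pick C.

```bash
sed -i 's/\.0455),Q,\.04/.0468),Q,.04/' h.py
python3 - <<'E'
from h import *
place(.133)
robot.servo_line(robot.read_position()+[0,0,.05])
p,P,b=find(); print([q[:2] for q in b]); xy=[q[0] for q in b if abs(q[0][0]-.35)<.09 and abs(q[0][1]-.32)<.09][0]; print(xy)
for dphi in (50,40,30,60):
    R,T,Q=plan(xy,-.044,80,dphi,1,-1)
    qs=[robot.ik(*v) for v in ((T+[0,0,.17],R),(T,R),(place_tcp(-.044,Q,-1,.22),Q),(place_tcp(-.044,Q,-1,.045),Q))]
    print(dphi,[None if q is None else np.round(q).astype(int).tolist() for q in qs])
    if all(q is not None for q in qs): pick(R,T); break
p,P,b=find(); lying(P); print([q[:2] for q in b])
cv2.imwrite("pics/t7.png",p[:,:,::-1])
p,P=cloud("scene"); lying(P)
E
```

```text
contact [2.1 0.  0.1]
t 42.1167
[(array([0.3517, 0.3241]), 0.0229)]
[0.3517 0.3241]
50 [[0, 19, -29, -81, -84, 47], [-1, 45, -29, -84, -81, 74], [-10, 8, -20, -2, -53, 102], [-10, 20, -31, -4, -30, 104]]
touch [ 0.4 -0.6  0.7]
grip 47.376345892943704 29.962159395217896
lift 47.41540084795535 [ 0.1  0.2 -2.3] 48.9583
groove 0.132 n 671 x [-0.25  -0.144] y 0.1322 slope 0.056 ztop 0.0702
groove 0.044 n 1036 x [-0.251 -0.144] y 0.0459 slope 0.012 ztop 0.0696
[]
groove 0.132 n 823 x [-0.249 -0.142] y 0.1336 slope 0.002 ztop 0.069
groove 0.044 n 827 x [-0.249 -0.142] y 0.0461 slope 0.006 ztop 0.0693
```

View pics/t7.png

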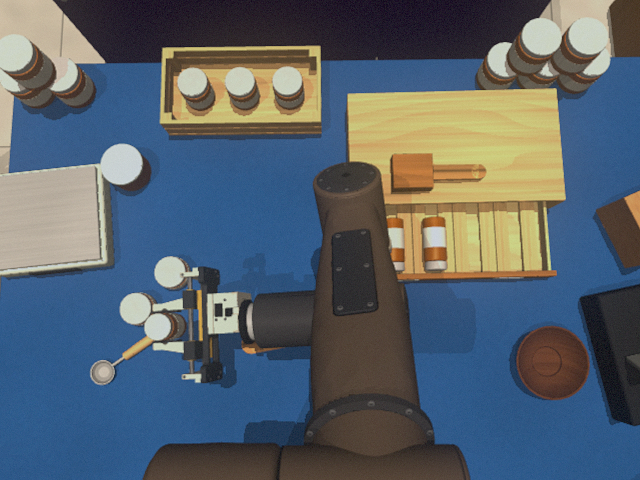

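C is held. Grooves 0 and 1 are filled at (397,243) and (434,243). I place C in groove 2, withdraw and check the whole scene.

Run:
```python
from h import *
place(-.044)
robot.servo_line(robot.read_position()+[0,0,.05])
b=np.radians(25); R=ori(-uy,np.sin(b)*ux+np.cos(b)*down)
X=-.40
for s in (1,-1):
    R=ori(s*uy,np.sin(b)*ux+np.cos(b)*down)
    print(s,[robot.ik(U(x,-.05,z),R) is not None for x,z in ((-.36,.2),(-.3,.03),(-.12,.03))])
robot.movej([-80,-10,-10,0,-70,0])
p,P,bl=find(); lying(P); print([q[:2] for q in bl],[q[:2] for q in blobs(p,P,.045,.055,amin=300)])
cv2.imwrite("pics/t8.png",p[:,:,::-1])
qu=(P[...,:2]-U0[:2])@np.c_[ux[:2],uy[:2]]
m=(P[...,2]>.105)&(P[...,2]<.12)&(abs(qu[...,0]+.06)<.025)&(qu[...,1]<.05)&(qu[...,1]>-.15)
q=qu[m]; print('paddle',np.percentile(q,[1,99],axis=0))
p,P=cloud("scene"); lying(P); cv2.imwrite("pics/s8.png",p[:,:,::-1]); print(robot.read_t())
```

```text
contact [2.  2.2 2.5]
t 55.8917
1 [True, True, True]
-1 [True, True, True]
groove 0.132 n 1031 x [-0.25  -0.144] y 0.1333 slope 0.006 ztop 0.0696
groove 0.044 n 1042 x [-0.25  -0.144] y 0.0455 slope 0.006 ztop 0.0693
groove -0.044 n 1040 x [-0.252 -0.146] y -0.0424 slope 0.007 ztop 0.0699
[] [(array([0.5797, 0.6255]), 0.1543), (array([0.4642, 0.3674]), 0.033), (array([0.3882, 0.4369]), 0.033)]
paddle [[-0.07673552 -0.05280906]
 [-0.04602167  0.04895079]]
groove 0.132 n 791 x [-0.248 -0.142] y 0.134 slope 0.002 ztop 0.0689
groove 0.044 n 829 x [-0.247 -0.141] y 0.0463 slope -0.001 ztop 0.0691
groove -0.044 n 856 x [-0.249 -0.142] y -0.0421 slope -0.001 ztop 0.069
58.8667
```

View pics/t8.png

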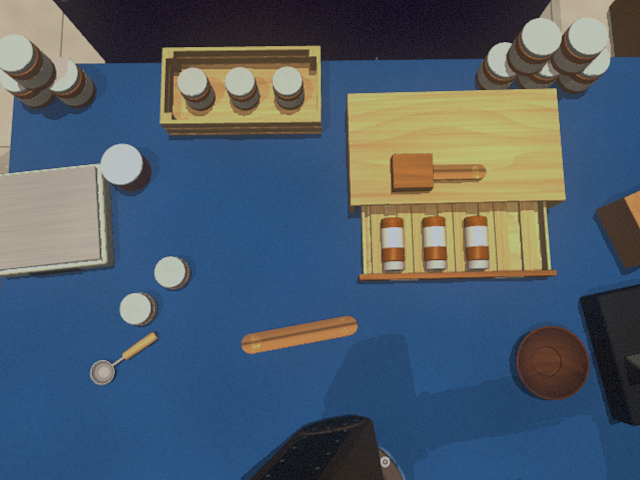

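View pics/s8.png

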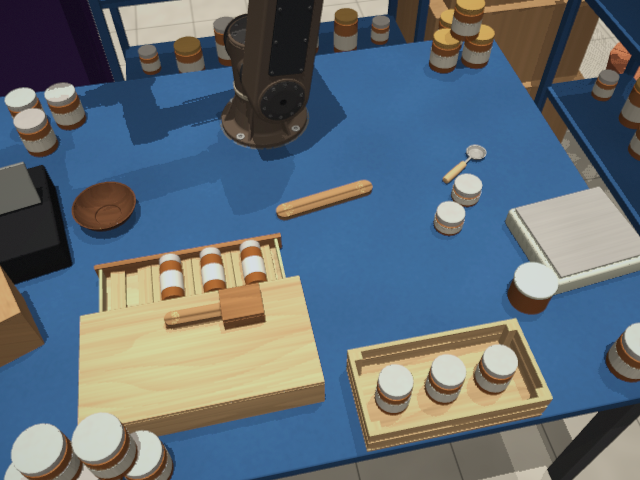

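All three slim jars lie in grooves at (392,243), (434,243) and (476,243) in the top view, and no other slim jar is left on the counter. The paddle tail is at (487,172), level with the rail's end. I check the tail exactly, then push.

Run:
```python
from h import *
p,P=cloud("top"); h=cv2.cvtColor(p,cv2.COLOR_RGB2HSV)
r=h[166:179,470:500]; print('sat',np.median(r[4:9],axis=0)[:,1].astype(int))
for u in (484,486,488): print(u,toU(ray("top",(u,172),.107)[0]).round(4))
b=np.radians(25); R=ori(uy,np.sin(b)*ux+np.cos(b)*down)
robot.move_gripper(0)
robot.goto(U(-.36,-.05,.2),R); robot.servo_line(U(-.33,-.05,.032),R,.12); robot.dwell(.2)
f0=robot.read_force(); x=-.33
while x<-.10:
    d=.01 if x<-.16 else .002
    x+=d; robot.servo_line(U(x,-.05,.032),R,.05 if d==.01 else .03); f=(robot.read_force()-f0)@ux
    if x>-.16: print(round(x,3),round(f,1),end='; ')
    if abs(f)>(13 if x>-.15 else 25): break
print('end',x,f,robot.read_t()); robot.dwell(.3); print((robot.read_force()-f0).round(1),toU(robot.read_position()))
p,P=cloud("scene"); cv2.imwrite("pics/s9.png",p[:,:,::-1])
```

```text
sat [154 150 152 150 144 149 149 146 146 150 156 152 149 155 155 149 123 109
 107 110 108 108 108 109 109 110 107 107 111 105]
484 [-0.0634 -0.0516]
486 [-0.0635 -0.0557]
488 [-0.0636 -0.0597]
-0.16 -0.4; -0.158 -0.4; -0.156 -0.6; -0.154 -0.1; -0.152 -0.4; -0.15 -0.4; -0.148 -0.4; -0.146 -0.1; -0.144 -0.4; -0.142 -0.0; -0.14 -0.2; -0.138 -3.3; -0.136 -4.8; -0.134 -3.3; -0.132 0.2; -0.13 -0.9; -0.128 -0.5; -0.126 -4.2; -0.124 -12.1; -0.122 -20.2; end -0.12199999999999983 -20.247240843153957 74.5167
[-20.1  -2.4  13.4] [-0.12676758 -0.04964055]
```

View pics/s9.png

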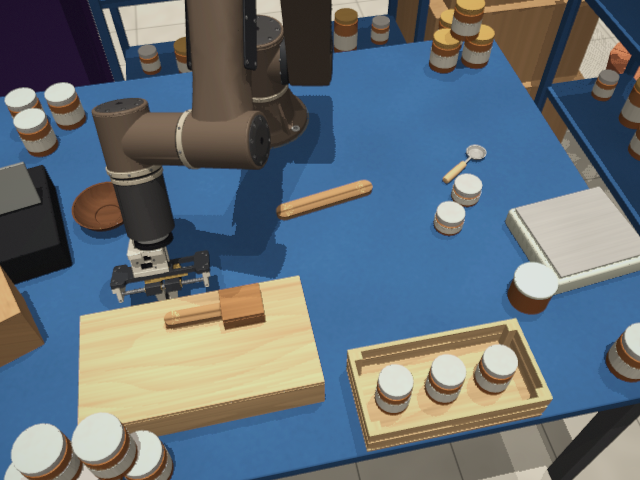

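The drawer looks shut: force peaked at the detent, dropped to zero as the ball drew it in, then rose at the stop. I back off and verify.

Run:
```python
from h import *
R=robot.read_tcp_rot()
robot.servo_line(U(-.2,-.05,.034),R,.08); robot.servo_line(U(-.3,-.05,.2),R,.15)
robot.movej([-80,-10,-10,0,-70,0])
p,P=cloud("top"); qu=(P[...,:2]-U0[:2])@np.c_[ux[:2],uy[:2]]
m=(abs(qu[...,1])<.19)&(P[...,2]>.03)&(P[...,2]<.06)&(qu[...,0]<-.08)&(qu[...,0]>-.3); print('front x',m.sum(),np.percentile(qu[m][:,0],[2,50,98]) if m.any() else None)
m=(P[...,2]>.1)&(P[...,2]<.12)&(abs(qu[...,0]+.06)<.025)&(qu[...,1]<.05)&(qu[...,1]>-.15); print('paddle',qu[m].min(0),np.median(P[m][:,2]))
print(blobs(p,P,.045,.055,amin=300)[1:],robot.read_t())
cv2.imwrite("pics/t10.png",cv2.resize(p[60:260,330:600,::-1],None,fx=2.5,fy=2.5))
```

```text
front x 869 [-0.12123278 -0.11882815 -0.1137881 ]
paddle [-0.07739992 -0.05550445] 0.11164187108185675
[(array([0.4639, 0.3672]), 0.0327, np.int32(714), array([170., 271.]), 0.0501), (array([0.3887, 0.4373]), 0.0328, np.int32(731), array([135., 308.]), 0.05)] 79.6583
```

View pics/t10.png

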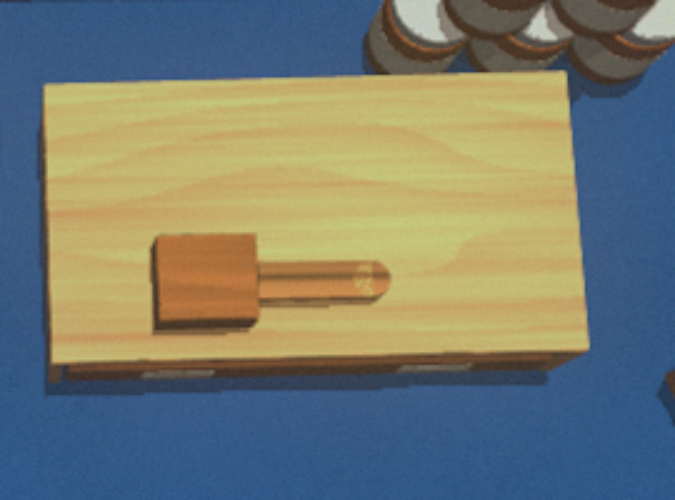

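The crop shows the drawer flush with the unit's front, along crop row 370, and the paddle seated in the holder with its tail at (388,280). I hand it in.

```bash
python3 -c "
from rig import robot
print(robot.job_done())"
```

```text
the job is handed in; nothing more can be done
None
```

I've handed the job in: the paddle is in the holder against its stop, all three slim jars present were lying in their grooves before the push (not visible since), the drawer clicked home, and neither squat jar moved; no verdict came back.

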